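Swing the micromanipulator in to its working angle and clamp it

ROBOT

A 7-joint arm with a two-finger parallel gripper is mounted at the origin on the work surface. World frame = base frame: x ahead of the robot, y to its left, z up, the work surface at z = 0. Lengths are in m, angles in rad, forces in N, time in s.
With the tool pointing down it reaches from about 0.425 to 0.875 m from the base axis. Payload 4.7 kg.
Tool frame: the origin (TCP) lies on the mounting face of the last link; the fingertips stand 173 mm ahead of it and the grasp point (between the pads) lies 155 mm ahead of it; x points along the fingers, y is the direction in which the jaws open and shut, and the axes are right-handed (so a half turn about x gives the same grasp; the last joint's range is limited). The gripper opens to 85 mm and grips with 20 to 120 N. Pads are 22 mm wide; open, the fingers measure 114 mm over their backs; the gripper's body (76 mm by 85 mm) begins 54 mm behind the grasp point. The pads swing forward as they close: fully open they stand 13 mm farther back than shut.
Start: joints at [-1.233, 0.321, -0.07, 1.45, 0.023, 1.371, -0.057], TCP at [0.207, 0.616, 0.405] pointing down, gripper open.
Joint ranges: [-2.86, 2.86], [-0.3, 2.09], [-1.38, 1.24], [0.06, 2.45], [-1.56, 4.7], [0.09, 2.05], [-2.69, 2.69]. Speed limits (rad/s): [2.57, 2.57, 3.14, 3.14, 3.14, 3.14, 3.14].

INTERFACE

Orientations are given as a rotation vector (axis times angle).
In Python, from cell import observe, get_image, sign_off, find_in, trace, mark_of gives the robot as it stands.
- The arm moves only by the tool apply_moves, never from a script. Its argument "commands" is a list of rows, each an object of numbers: "grip": the opening, from 0 (shut) to 1 (fully open); "x", "y", "z": the shift along the tool's x, y, z in mm; "wx", "wy", "wz": the turn, a rotation vector about the tool's x, y, z in rad. In form: [{"grip": .., "x": .., "y": .., "z": .., "wx": .., "wy": .., "wz": ..}, ...]. A call has 1 to 20 rows; each row shifts and turns the pose as measured when the row begins, along the tool's axes as they then stand; what a row does not reach is not made up. A row lasts 1/8 s, in which the tool goes at most 62.5 mm and 10.7 degrees, less where a joint would pass 70% of its speed; a pose out of reach is approached as far as the arm can. A call with a gripper value outside its range is refused whole. The fingers move at their own pace and stop on an object; the grip force is fixed at half the most. Time passes only in rows, so rows that do not move let the fingers close. It gives the time, the measured TCP pose, the force and the opening at its end, in the units of the state.
- observe(): the state, without advancing time (a new reading comes with each control period).
- get_image(name): name is "side" or "top"; returns a dict with "pixels" (384x512x3 uint8, red, green, blue), "fx", "fy", "cx", "cy" (pixels), "k1" (the pictures are not rectified: a ray, as slopes to the right and down, at radius r is drawn at 1 + k1 r^2 times it, then the intrinsics apply), "R" (3x3) and "t" (3): a world point X has camera coordinates R X + t. Camera axes: x right, y down, z forward; pixel columns grow to the right and rows downward; lengths in m; the calibration is good to about 2 mm. A picture is of the moment at which its call begins. There is no depth.
- sign_off(): hands the job in, once; it reports no verdict.
Trained networks look in a picture, given as the dict that the camera call returned (one of the last four; its "shot" number tells which), for a name from the list of things; names that differ only in an ending like _2 or _b are one class to them, and where a whole thing is asked for, a point or a joint stands for the part that bears it (a point fixed in the world has none). Each returns a list of dicts, best first, with "p" (0 to 1); they miss things now and then, are a little off and sometimes report something else, mostly with a low value. They report only what shows in the picture. A call takes as long as a camera call.
- find_in(picture, label): "extent" ([left, top, right, bottom] in pixels, round what is visible of it).
- trace(picture, label): "region" (384x512 bool, what is visible of it) and "extent" ([left, top, right, bottom] in pixels, round what is visible of it).
- mark_of(picture, label): "at" ([column, row] in pixels: a listed point, or the origin of a listed thing).
The state is a dict: "t": time; "joint_positions": joint angles; "qvel": joint speeds; "joint_efforts": joint torques, N m; "position": TCP position; "tcp_rot": TCP orientation; "contact_force": force on the tool from outside, world axes, zero at the start; "torque": the same for the moment, N m; "opening": finger opening in m.
Only numpy, scipy, OpenCV 4.12 (cv2) and the standard library are available. Lean on these libraries where they do the work, as an engineer would, in place of code of your own. Each camera call takes 0.05 s, during which the arm holds its last target. There are 200 camera calls.

TASK

The micromanipulator is parked, swung out on its swivel stand. Loosen the T-handled clamp knob on top, swing the head round until its pointer stands on the 30-degree mark (the first long line after the dotted zero line), and turn the clamp fully tight again so that the head stays on the mark. Leave the dishes, the bottle and everything else lying about where they are.

Things in the scene. Friction and masses are not known exactly. Their poses are not given: they have to be found in the camera images.
- station: Grey steel plate 270 x 340 x 12 mm, fixed to the bench; carries a white light stage (140 x 140 mm, top at 54 mm, centred at x 50, y -83 mm) and the swivel stand (vertical axis at x -50, y 95 mm). Origin: centre of the plate's underside, on the bench. x: short side, away from the robot at yaw 0; y: long side, to the left; z up. All heights below are above the bench.
- dial_center (a point): Swivel axis at the top face (height 90 mm) of the fixed aluminium dial, diameter 126 mm. Axes as the station's. Black lines every 10 degrees from 0 to 130, long ones at 0, 30, 60, 90, 120; a small dot beside the zero line, at the end of the scale. The 30-degree mark is the first long line after zero. Seen from above readings grow counter-clockwise.
- mark_30 (a point): Point on the dial's 30-degree line, 50 mm from the swivel axis, height 90 mm.
- swivel_head (a joint): Angle of the swivel head about the vertical axis, rad = dial reading (0.524 = 30 degrees), counter-clockwise from above; range -0.1 to 2.25; starts at 1.2 to 2.15. The arm points along station yaw - pi/2 + this. Clamp tight: held by friction, slips only above about 8 N on the slide block. Clamp free: swings stiffly (0.1 N m, 1 to 2 N at the block) and stays where it is left.
- slide_block (a point): Centre of the dark box of crossed slides on the head's arm: 65 to 140 mm from the axis, 50 mm wide, heights 92 to 129 mm, flat sides fit for pushing. x: outward along the arm, y: counter-clockwise side. On it a part 40 mm wide up to 177 mm; a drive knob 28 mm out of its -y side, 80 mm from the axis; in front a thin holder slopes to 233 mm from the axis, height 82 mm. Head 0.7 kg.
- pointer_tip (a point): Tip of the thin dark pointer on the head's hub, opposite to the arm, 50 mm from the axis, just above the dial, which it reads. On the mark it stands over mark_30.
- clamp_knob (a joint): Turn of the clamp knob, rad: 0 = fully tight (stop); grows as it is loosened, counter-clockwise from above; other stop at 1.5. The grip on the head fades until about 0.7, where the head is free; starts tight, below 0.06. Takes 0.1 to 0.3 N m and stays where it is left; does not turn with the head.
- clamp_grip (a point): Centre of the clamp knob's black T-handle, on the swivel axis above the hub, height 140 mm: a bar 72 mm long (its x), 15 mm wide (its y), heights 126 to 152 mm. Under it a boss of diameter 26 mm, then washer and hub (diameter 62 mm, top at 117 mm with the washer), so fingers may go down to 122 mm beside the bar. At 0 turn the bar's x is at station yaw - 0.6 rad.
- dish: Clear open dish on the light stage, diameter 60 mm, 14 mm high; origin at the centre of its underside. Bystander.
- objective_can: Black round canister standing on the plate, diameter 42 mm, 58 mm high; origin at the centre of its underside. Bystander.
- oil_bottle: Small amber bottle on the bench, diameter 32 mm, 68 mm high; origin at the centre of its underside. Bystander.
- slide_box: Flat grey and white box for slides on the bench, 100 x 90 x 35 mm; origin at the centre of its underside. Bystander.
- dish_stack: Two closed clear dishes stacked on the bench, diameter 91 mm, 28 mm high; origin at the centre of the underside. Bystander.
- driver: Screwdriver lying on the bench, 150 mm long; origin at its underside near the middle. Bystander.

How it is judged:
On the way, in this order (a step that is already met when the one before it is completed fails the run):
1. the clamp knob is loosened (beyond 0.4 rad) while the head is still off the mark (value of joint clamp_knob above 0.4 rad and not (value of joint swivel_head between 0.4786 and 0.5686 rad)), for 0.1 s.
2. with the clamp loose the head is swung to the 30-degree mark (value of joint swivel_head between 0.4786 and 0.5686 rad and value of joint clamp_knob above 0.35 rad), for 0.3 s.
At the end, for the whole second after the job is handed in: The head's pointer is on the 30-degree mark within 2.6 degrees (0.045 rad), the clamp knob is turned tight (within 0.17 rad of its stop) and the head is at rest (value of joint swivel_head between 0.4786 and 0.5686 rad and value of joint clamp_knob below 0.17 rad and velocity of joint swivel_head between -0.02 and 0.02 rad/s); the robot touches nothing.
It fails at once if a bystander (dish, canister, bottle, slide box, dish stack, screwdriver) is shifted by more than 20 mm (distance of any of dish, objective_can, oil_bottle, slide_box, dish_stack, driver from where it was at the start of the episode above 0.02 m).
It also fails if it takes over 72 s, if anything falls off the work surface, if the arm or the gripper's body presses on something with over 40 N, if the wrist force passes 120 N, or if a joint passes its speed limit or range.

## Working session

There is one attempt and no reset: what is moved stays moved. The work goes in short steps, Python scripts to look and compute and a tool call to move; the robot and the scene stay as the last step left them, time stands still between calls to the robot, and variables do not carry over. Pictures are saved under pics/ and viewed, about 8 in all and at most 12, crops included, and the job is handed in when it is done.

Besides the shell and the picture viewer there is one more tool, called after "Call:" as a command line: name --argument value ..., lists and objects as JSON in quotes. apply_moves: Moves the arm, as the interface text tells. Its arguments: {"type":"object","properties":{"commands":{"type":"array","items":{"type":"object","properties":{"grip":{"type":"number"},"x":{"type":"number"},"y":{"type":"number"},"z":{"type":"number"},"wx":{"type":"number"},"wy":{"type":"number"},"wz":{"type":"number"}}}}},"required":["commands"]}

```bash
mkdir -p pics; cat > h.py <<'E'
import numpy as np, cv2
from cell import observe,get_image,sign_off,find_in,trace,mark_of
def ray(im,px):
    d=np.array([im["k1"],0,0,0],float)
    K=np.array([[im["fx"],0,im["cx"]],[0,im["fy"],im["cy"]],[0,0,1.]])
    u=cv2.undistortPoints(np.array([[px]],float),K,np.array([im["k1"],0,0,0,0.]))[0,0]
    R=np.array(im["R"]);t=np.array(im["t"])
    return -R.T@t, R.T@np.array([u[0],u[1],1.])
def onz(im,px,z):
    c,d=ray(im,px); return c+d*(z-c[2])/d[2]
def proj(im,X):
    K=np.array([[im["fx"],0,im["cx"]],[0,im["fy"],im["cy"]],[0,0,1.]])
    rv=cv2.Rodrigues(np.array(im["R"],float))[0]
    return cv2.projectPoints(np.array(X,float).reshape(-1,1,3),rv,np.array(im["t"],float),K,np.array([im["k1"],0,0,0,0.]))[0][:,0]
def save(im,n,crop=None,s=1):
    p=np.array(im["pixels"])[:,:,::-1]
    if crop: p=p[crop[1]:crop[3],crop[0]:crop[2]]
    cv2.imwrite("pics/"+n,cv2.resize(p,None,fx=s,fy=s,interpolation=cv2.INTER_CUBIC))
E
python3 - <<'E'
from h import *
Z=dict(station=0,dial_center=.09,mark_30=.09,slide_block=.11,pointer_tip=.092,clamp_grip=.14,dish=.054,objective_can=.012,oil_bottle=0,slide_box=0,dish_stack=0,driver=0)
np.set_printoptions(precision=3,suppress=True)
ims={n:get_image(n) for n in("side","top")}
for n,im in ims.items():
    R=np.array(im["R"]);print(n,-R.T@np.array(im["t"]),im["fx"]); save(im,n+"0.png")
    for l,z in Z.items():
        for m in mark_of(im,l)[:2]: print(l,round(m["p"],2),np.round(m["at"],1),onz(im,m["at"],z))
a,b=[cv2.imread(f"pics/{n}0.png") for n in("side","top")]
s=observe();print(s["position"],s["tcp_rot"],s["contact_force"],s["opening"])
E
```

```text
side [ 0.324 -0.774  0.637] 420.75640248209976
station 0.92 [245.  222.9] [0.518 0.091 0.   ]
dial_center 0.84 [226.2 177.5] [0.493 0.181 0.09 ]
mark_30 0.6 [220.7 169.3] [0.488 0.23  0.09 ]
slide_block 0.93 [267.7 169.9] [0.599 0.154 0.11 ]
clamp_grip 0.85 [225.9 160. ] [0.495 0.184 0.14 ]
clamp_grip 0.3 [247.5 171. ] [0.534 0.11  0.14 ]
dish 0.74 [268.  228.4] [ 0.548 -0.019  0.054]
objective_can 0.7 [267.1 171.9] [0.644 0.315 0.012]
objective_can 0.66 [205.3 244.1] [0.403 0.018 0.012]
oil_bottle 0.62 [208.8 300.2] [ 0.381 -0.151  0.   ]
oil_bottle 0.38 [203.6 174.4] [0.457 0.379 0.   ]
slide_box 0.57 [209.2 301.3] [ 0.382 -0.154  0.   ]
slide_box 0.55 [246.8 169.5] [0.593 0.37  0.   ]
dish_stack 0.96 [306.  304.6] [ 0.568 -0.218  0.   ]
dish_stack 0.51 [227.7 161.9] [0.546 0.439 0.   ]
driver 0.8 [203.1 178.4] [0.451 0.354 0.   ]
driver 0.36 [221.9 171.4] [0.515 0.381 0.   ]
top [0.342 0.025 1.333] 440.0758452512303
station 0.98 [234.6 188.2] [0.527 0.074 0.   ]
dial_center 0.67 [195.6 190.8] [0.505 0.181 0.09 ]
mark_30 0.74 [179.2 199.3] [0.479 0.227 0.09 ]
slide_block 0.84 [211.  162.3] [0.584 0.139 0.11 ]
pointer_tip 0.56 [192.3 209.8] [0.45  0.188 0.092]
clamp_grip 0.76 [197.1 189.3] [0.502 0.171 0.14 ]
dish 0.8 [268.7 179.5] [ 0.548 -0.028  0.054]
objective_can 0.47 [248.5 230.1] [0.4   0.028 0.012]
oil_bottle 0.65 [305.8 236.4] [ 0.386 -0.145  0.   ]
slide_box 0.95 [143.9 171.7] [0.572 0.354 0.   ]
dish_stack 0.89 [327.3 177.4] [ 0.567 -0.21   0.   ]
dish_stack 0.17 [193.3 190.4] [0.518 0.2   0.   ]
driver 0.85 [132. 211.] [0.45  0.382 0.   ]
[0.207 0.616 0.405] [ 0.254  1.556 -0.254] [-0.348  0.448  0.282] 0.0853231130086564
```

```bash
python3 - <<'E'
from h import *
np.set_printoptions(precision=4,suppress=True)
s,t=get_image("side"),get_image("top")
save(t,"t1.png",(90,110,350,270),3); save(s,"s1.png",(150,100,350,330),2.6)
# station outline
r=trace(t,"station")[0]; print(r["p"],r["extent"])
for l in("clamp_knob","slide_block"):
  for im in(t,s):
    for q in trace(im,l)[:1]: print(l,q["p"],q["extent"])
from scipy.spatial.transform import Rotation as R
print(R.from_rotvec(observe()["tcp_rot"]).as_matrix())
E
```

```text
0.69 [170.4, 119.3, 302.0, 248.3]
clamp_knob 0.51 [185.3, 181.8, 207.5, 200.5]
clamp_knob 0.53 [216.6, 156.4, 239.5, 171.3]
slide_block 0.85 [186.8, 122.1, 228.1, 208.1]
slide_block 0.76 [212.3, 150.5, 317.6, 185.4]
[[ 0.0001  0.3182  0.948 ]
 [ 0.0001  0.948  -0.3182]
 [-1.      0.0001  0.    ]]
```

View pics/t1.png

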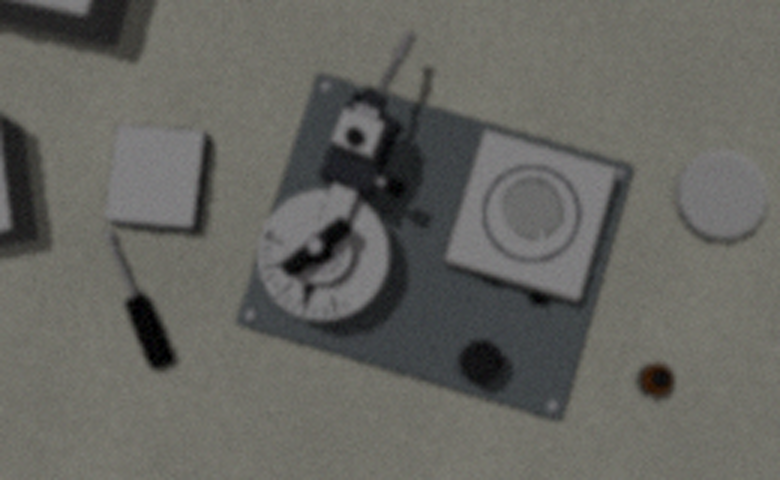

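View pics/s1.png

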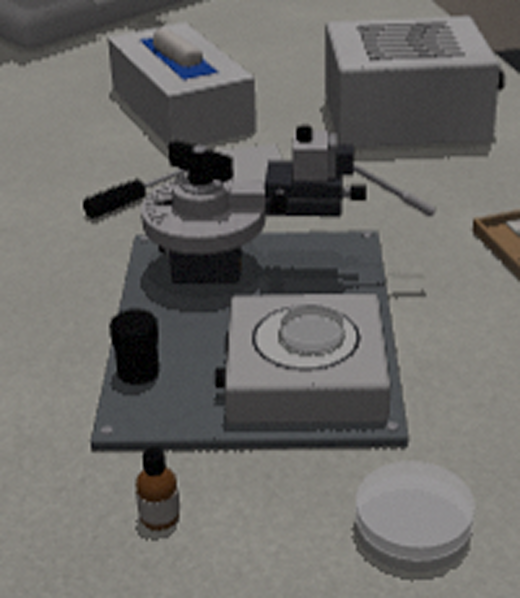

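```bash
cat >> h.py <<'E'
def station_fit(im):
    px=np.array([(318,75),(632,168),(563,418),(238,322)])/3+[90,110]
    W=np.array([onz(im,p,.012)[:2] for p in px])
    L=np.array([(.135,.17),(.135,-.17),(-.135,-.17),(-.135,.17)])
    a,b=L-L.mean(0),W-W.mean(0)
    yaw=np.arctan2((a[:,0]*b[:,1]-a[:,1]*b[:,0]).sum(),(a*b).sum())
    c,s=np.cos(yaw),np.sin(yaw);Rm=np.array([[c,-s],[s,c]])
    return yaw,W.mean(0),Rm,W-(L@Rm.T+W.mean(0))
E
python3 - <<'E'
from h import *
np.set_printoptions(precision=4,suppress=True)
t=get_image("top"); s=get_image("side")
yaw,o,Rm,res=station_fit(t);print("yaw",yaw,"o",o,"res mm",res*1e3)
ax=Rm@[-.05,.095]+o;print("axis",ax)
for n,im in(("t",t),("s",s)):
  print(n,"proj dial",proj(im,[*ax,.09]),"grip",proj(im,[*ax,.14]))
  for l,z in dict(dial_center=.09,mark_30=.09,pointer_tip=.092,slide_block=.11,clamp_grip=.14).items():
    for m in mark_of(im,l)[:1]:
      w=onz(im,m["at"],z)[:2]; d=w-ax
      off={"mark_30":-(-np.pi/2)-np.pi,"pointer_tip":-np.pi/2,"slide_block":np.pi/2}.get(l,0)
      print(l,m["at"],w,"r",np.hypot(*d),"ang rel station",np.arctan2(d[1],d[0])-yaw, "reading",(np.arctan2(d[1],d[0])-yaw+{"pointer_tip":-np.pi/2,"mark_30":-np.pi/2}.get(l,np.pi/2))%(2*np.pi))
E
```

```text
yaw -0.264507567758484 o [0.5164 0.0692] res mm [[-2.7037 -1.0653]
 [-3.4716  3.5652]
 [ 3.7436 -0.1356]
 [ 2.4317 -2.3642]]
axis [0.493 0.174]
t proj dial [[197.946  194.9581]] grip [[195.8414 192.7004]]
dial_center [195.1, 195.2] [0.4921 0.1821] r 0.00809891898160923 ang rel station 1.9440952265715628 reading 3.5148915533664593
mark_30 [179.3, 198.3] [0.4822 0.2265] r 0.053572029464674216 ang rel station 2.0377842484164366 reading 0.46698792162154
pointer_tip [192.7, 213.9] [0.4387 0.1864] r 0.05571864012770483 ang rel station 3.182728921331444 reading 1.6119325945365475
slide_block [211.3, 161.9] [0.5856 0.1377] r 0.09944256586025965 ang rel station -0.10904800954168459 reading 1.461748317253212
clamp_grip [197.7, 191.1] [0.4975 0.1691] r 0.006658419102647809 ang rel station -0.5598844291257343 reading 1.0109118976691622
s proj dial [[226.9304 178.8147]] grip [[225.8398 161.8684]]
dial_center [227.9, 175.2] [0.4995 0.1923] r 0.019380250372955404 ang rel station 1.4939393642024839 reading 3.0647356909973804
mark_30 [222.2, 172.0] [0.4884 0.2142] r 0.040429021211458784 ang rel station 1.9488774737672874 reading 0.3780811469723908
pointer_tip [212.0, 177.2] [0.4564 0.1907] r 0.040189978670732096 ang rel station 2.979343585036256 reading 1.4085472582413594
slide_block [266.7, 168.9] [0.5978 0.1598] r 0.10572722827222691 ang rel station 0.12990249943720678 reading 1.7006988262321032
clamp_grip [224.7, 163.0] [0.4889 0.1688] r 0.0066427756967299975 ang rel station -1.9642814346543493 reading 5.889700199320133
```

Call:
apply_moves --commands '[{"y": -33,"z": 41,"wx": 0},{"y": -33,"z": 41},{"y": -33,"z": 41},{"y": -33,"z": 41},{"y": -33,"z": 41},{"y": -33,"z": 41},{"y": -33,"z": 41},{"y": -33,"z": 41},{"y": -33,"z": 41},{"y": -33,"z": 41},{"wx": 0.18,"grip": 0.6},{"wx": 0.18},{"wx": 0.18},{"x": 0}]'

```text
invalid input at $.commands[0]: expected keys grip, x, y, z, wx, wy, wz
```

```bash
cat >> h.py <<'E'
from scipy.spatial.transform import Rotation
def pose(tx=None,ty=None,tz=None):
    s=observe();M=Rotation.from_rotvec(s["tcp_rot"]).as_matrix();p=np.array(s["position"])
    print("t",round(s["t"],2),"p",p.round(4),"yaw_y",round(np.arctan2(M[1,1],M[0,1]),4),"tilt",M[:,0].round(3),"F",np.round(s["contact_force"],1),"T",np.round(s["torque"],2),"open",round(s["opening"],4))
    if tx is not None: print("tool shift mm",(M.T@(np.array([tx,ty,tz])-p)*1e3).round(1))
    return M,p
E
python3 - <<'E'
from h import *
from scipy.optimize import minimize,least_squares
np.set_printoptions(precision=4,suppress=True)
pose(.493,.174,.302)
# subpixel plate edges on averaged picture
ims=[get_image("top") for _ in range(4)]; t=ims[0]
g=np.mean([cv2.cvtColor(np.array(i["pixels"]),cv2.COLOR_RGB2GRAY).astype(float) for i in ims],0)
g=cv2.GaussianBlur(g,(0,0),0.8); np.save("g.npy",g)
yaw,o,_,_=station_fit(t)
def model(p,sc=1):
    L=[];N=[]
    for k in np.linspace(-.85,.85,60):
        L+=[(.135,.17*k),(-.135,.17*k),(.135*k,.17),(.135*k,-.17)];N+=[(1,0),(-1,0),(0,1),(0,-1)]
    c,s=np.cos(p[2]),np.sin(p[2]);Rm=np.array([[c,-s],[s,c]])
    return np.array(L)@Rm.T+p[:2],np.array(N)@Rm.T
def samp(X): 
    q=proj(t,np.c_[X,np.full(len(X),.012)]).astype(np.float32)
    return cv2.remap(g.astype(np.float32),q[:,0:1],q[:,1:2],cv2.INTER_CUBIC)[:,0]
p=np.array([*o,yaw])
for it in range(4):
    X,N=model(p); ds=np.arange(-.010,.0101,.0005)
    V=np.array([samp(X+N*d) for d in ds]); G=np.gradient(V,axis=0)
    k=G.argmax(0); ok=(G.max(0)>.5*np.median(G.max(0)))&(k>1)&(k<len(ds)-2); d=ds[k]
    f=lambda dp:(((model(p+dp)[0]-X)*N).sum(1)-d)[ok]
    r=least_squares(f,[0,0,0],loss="soft_l1",f_scale=.001); p=p+r.x
    print(p,ok.sum(),[round(float(np.median((f(r.x))[ (np.arange(len(X))%4==j)[ok]])*1e3),2) for j in range(4)])
c,s=np.cos(p[2]),np.sin(p[2]);print("axis",np.array([[c,-s],[s,c]])@[-.05,.095]+p[:2])
E
```

```text
t 2.25 p [0.2068 0.6162 0.4047] yaw_y 1.247 tilt [ 0.  0. -1.] F [1.  0.1 0.5] T [-0.01  0.03  0.02] open 0.0853
tool shift mm [ 102.7 -328.2  412. ]
[ 0.5169  0.071  -0.2636] 227 [-0.87, -0.85, 1.2, -2.13]
[ 0.5169  0.071  -0.2638] 226 [-0.97, -0.53, -0.53, -0.49]
[ 0.5168  0.071  -0.2636] 226 [-1.18, -0.31, -0.48, -0.49]
[ 0.5169  0.0708 -0.2638] 227 [-0.71, -0.78, -0.89, -0.14]
axis [0.4934 0.1755]
```

Call:
apply_moves --commands '[{"grip": 0.6,"x": 0,"y": -33,"z": 41,"wx": 0,"wy": 0,"wz": 0},{"grip": 0.6,"x": 0,"y": -33,"z": 41,"wx": 0,"wy": 0,"wz": 0},{"grip": 0.6,"x": 0,"y": -33,"z": 41,"wx": 0,"wy": 0,"wz": 0},{"grip": 0.6,"x": 0,"y": -33,"z": 41,"wx": 0,"wy": 0,"wz": 0},{"grip": 0.6,"x": 0,"y": -33,"z": 41,"wx": 0,"wy": 0,"wz": 0},{"grip": 0.6,"x": 0,"y": -33,"z": 41,"wx": 0,"wy": 0,"wz": 0},{"grip": 0.6,"x": 0,"y": -33,"z": 41,"wx": 0,"wy": 0,"wz": 0},{"grip": 0.6,"x": 0,"y": -33,"z": 41,"wx": 0,"wy": 0,"wz": 0},{"grip": 0.6,"x": 0,"y": -33,"z": 41,"wx": 0,"wy": 0,"wz": 0},{"grip": 0.6,"x": 0,"y": -33,"z": 41,"wx": 0,"wy": 0,"wz": 0},{"grip": 0.6,"x": 0,"y": 0,"z": 0,"wx": 0.18,"wy": 0,"wz": 0},{"grip": 0.6,"x": 0,"y": 0,"z": 0,"wx": 0.18,"wy": 0,"wz": 0},{"grip": 0.6,"x": 0,"y": 0,"z": 0,"wx": 0.18,"wy": 0,"wz": 0},{"grip": 0.6,"x": 0,"y": 0,"z": 0,"wx": 0,"wy": 0,"wz": 0}]'

```text
t: 4.2
position: [0.4996, 0.1573, 0.4056]
tcp_rot: [0.688, 1.459, -0.677]
contact_force: [0.0, -0.3, 1.0]
opening: 0.0512
```

```bash
python3 - <<'E'
from h import *
pose(.4934,.175,.302)
s=get_image("side");save(s,"s2.png",(150,60,350,210),4)
E
```

```text
t 4.2 p [0.4996 0.1573 0.4056] yaw_y 0.6966 tilt [ 0.005  0.005 -1.   ] F [ 0.  -0.3  1. ] T [0.05 0.04 0.03] open 0.0512
tool shift mm [103.6   5.8 -17.5]
```

View pics/s2.png

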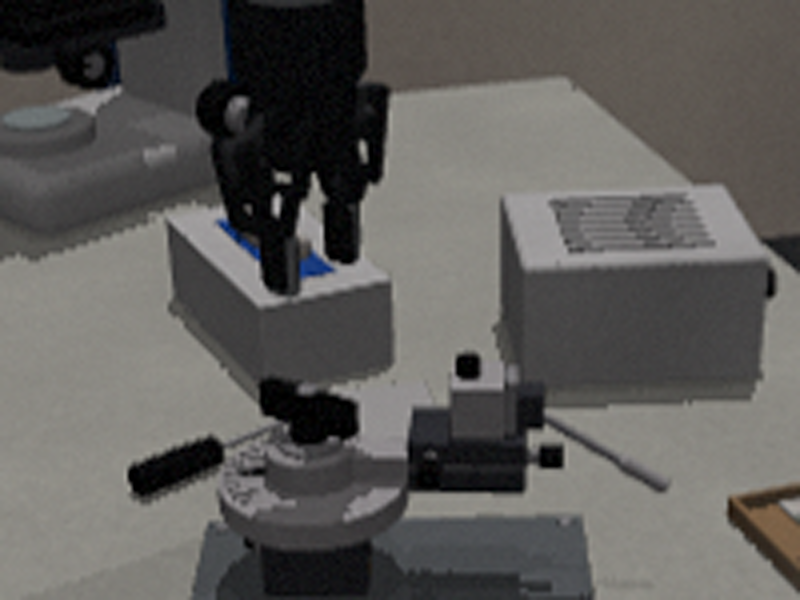

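Call:
apply_moves --commands '[{"grip": 0.6,"x": 20,"y": 6,"z": -17,"wx": 0,"wy": 0,"wz": 0},{"grip": 0.6,"x": 30,"y": 0,"z": 0,"wx": 0,"wy": 0,"wz": 0},{"grip": 0.6,"x": 0,"y": 0,"z": 0,"wx": 0,"wy": 0,"wz": 0}]'

```text
t: 4.62
position: [0.4935, 0.1753, 0.3555]
tcp_rot: [0.681, 1.46, -0.667]
contact_force: [-0.1, 0.6, 0.3]
opening: 0.051
```

```bash
python3 - <<'E'
from h import *
M,p=pose(.4934,.175,.302); print(M.round(4))
E
```

```text
t 4.62 p [0.4935 0.1753 0.3555] yaw_y 0.7078 tilt [ 0.007  0.006 -1.   ] F [-0.1  0.6  0.3] T [-0.01  0.03  0.01] open 0.051
tool shift mm [53.5 -0.8  0.2]
[[ 6.700e-03  7.597e-01  6.502e-01]
 [ 6.400e-03  6.502e-01 -7.598e-01]
 [-1.000e+00  9.300e-03 -5.000e-04]]
```

Call:
apply_moves --commands '[{"grip": 0.6,"x": 25,"y": 0,"z": 0,"wx": 0,"wy": 0,"wz": -0.009},{"grip": 0.6,"x": 20,"y": 0,"z": 0,"wx": 0,"wy": 0,"wz": 0},{"grip": 0.6,"x": 8,"y": 0,"z": 0,"wx": 0,"wy": 0,"wz": 0},{"grip": 0.6,"x": 0,"y": 0,"z": 0,"wx": 0,"wy": 0,"wz": 0},{"grip": 0.2,"x": 0,"y": 0,"z": 0,"wx": 0,"wy": 0,"wz": 0},{"grip": 0.1,"x": 0,"y": 0,"z": 0,"wx": 0,"wy": 0,"wz": 0},{"grip": 0,"x": 0,"y": 0,"z": 0,"wx": 0,"wy": 0,"wz": 0},{"grip": 0,"x": 0,"y": 0,"z": 0,"wx": 0,"wy": 0,"wz": 0},{"grip": 0,"x": 0,"y": 0,"z": 0,"wx": 0,"wy": 0,"wz": 0},{"grip": 0,"x": 0,"y": 0,"z": 0,"wx": 0,"wy": 0,"wz": 0}]'

```text
t: 5.88
position: [0.4951, 0.1752, 0.3086]
tcp_rot: [0.671, 1.463, -0.666]
contact_force: [-1.2, -0.7, -1.2]
opening: 0.0139
```

```bash
python3 - <<'E'
from h import *
pose(.4934,.175,.302)
E
```

```text
t 5.88 p [0.4951 0.1752 0.3086] yaw_y 0.7147 tilt [ 0.003  0.002 -1.   ] F [-1.2 -0.7 -1.2] T [-0.16  0.24 -0.07] open 0.0139
tool shift mm [ 6.6 -1.4 -1. ]
```

Call:
apply_moves --commands '[{"grip": 0,"x": 0,"y": 0,"z": 0,"wx": -0.12,"wy": 0,"wz": 0},{"grip": 0,"x": 0,"y": 0,"z": 0,"wx": -0.12,"wy": 0,"wz": 0},{"grip": 0,"x": 0,"y": 0,"z": 0,"wx": -0.12,"wy": 0,"wz": 0},{"grip": 0,"x": 0,"y": 0,"z": 0,"wx": -0.12,"wy": 0,"wz": 0},{"grip": 0,"x": 0,"y": 0,"z": 0,"wx": -0.12,"wy": 0,"wz": 0},{"grip": 0,"x": 0,"y": 0,"z": 0,"wx": -0.12,"wy": 0,"wz": 0},{"grip": 0,"x": 0,"y": 0,"z": 0,"wx": -0.12,"wy": 0,"wz": 0},{"grip": 0,"x": 0,"y": 0,"z": 0,"wx": -0.12,"wy": 0,"wz": 0},{"grip": 0,"x": 0,"y": 0,"z": 0,"wx": 0,"wy": 0,"wz": 0}]'

```text
t: 7.0
position: [0.4953, 0.1753, 0.3086]
tcp_rot: [-0.1, 1.566, 0.105]
contact_force: [-1.4, -1.3, -1.3]
opening: 0.0135
```

```bash
python3 - <<'E'
from h import *
pose(.4934,.175,.302)
E
```

```text
t 7.0 p [0.4953 0.1753 0.3086] yaw_y 1.7018 tilt [ 0.003  0.003 -1.   ] F [-1.4 -1.3 -1.3] T [-0.16  0.26  0.19] open 0.0135
tool shift mm [ 6.6 -0.1 -1.9]
```

Call:
apply_moves --commands '[{"grip": 0.4,"x": 0,"y": 0,"z": 0,"wx": 0,"wy": 0,"wz": 0},{"grip": 0.5,"x": 0,"y": 0,"z": 0,"wx": 0,"wy": 0,"wz": 0},{"grip": 0.6,"x": 0,"y": 0,"z": 0,"wx": 0,"wy": 0,"wz": 0},{"grip": 0.6,"x": -30,"y": 0,"z": 0,"wx": 0,"wy": 0,"wz": 0},{"grip": 0.6,"x": -50,"y": 0,"z": 0,"wx": 0,"wy": 0,"wz": 0},{"grip": 0.9,"x": -40,"y": 50,"z": 0,"wx": 0.12,"wy": 0,"wz": 0},{"grip": 0.9,"x": 0,"y": 50,"z": 0,"wx": 0.12,"wy": 0,"wz": 0},{"grip": 0.9,"x": 0,"y": 50,"z": 0,"wx": 0.12,"wy": 0,"wz": 0},{"grip": 0.9,"x": 0,"y": 50,"z": 0,"wx": 0.1,"wy": 0,"wz": 0},{"grip": 0.9,"x": 0,"y": 0,"z": 0,"wx": 0,"wy": 0,"wz": 0}]'

```text
t: 8.25
position: [0.5086, 0.3774, 0.4355]
tcp_rot: [0.287, 1.545, -0.269]
contact_force: [-0.8, -0.6, -0.6]
opening: 0.0772
```

```bash
python3 - <<'E'
from h import *
pose()
ts=[get_image("top") for _ in range(3)]
g=np.mean([np.array(i["pixels"]).astype(float) for i in ts],0).astype(np.uint8)
t=ts[0]
ax=np.array([.4945,.175]);yaw=-.2637
for im in ts+[get_image("side")]:
  for l,z in dict(pointer_tip=.092,slide_block=.11).items():
    for m in mark_of(im,l)[:1]:
      d=onz(im,m["at"],z)[:2]-ax
      print(l,m["at"],round(np.hypot(*d),4),"reading",round(float((np.arctan2(d[1],d[0])-yaw+(-np.pi/2 if l[0]=="p" else np.pi/2))%6.283),3))
v=g[110:230,160:260,::-1]; v=cv2.resize(v,None,fx=5,fy=5,interpolation=cv2.INTER_CUBIC)
for rd,col in((1.4,(0,0,255)),(1.5,(0,255,0)),(1.6,(255,0,0))):
  a=yaw-np.pi/2+rd;u=np.array([np.cos(a),np.sin(a)]);n=np.array([-u[1],u[0]])
  for z,hw in((.129,.025),):
    P=[[*(ax+u*r+n*w),z] for r,w in((.065,hw),(.14,hw),(.14,-hw),(.065,-hw))]+[[*(ax-u*.05),.092],[*(ax-u*.03),.092],[*(ax+u*.233),.082]]
    q=(proj(t,P)-[160,110]+.5)*5
    cv2.polylines(v,[q[:4].astype(int).reshape(-1,1,2)],True,col,1)
    cv2.circle(v,tuple(int(i) for i in q[4]),3,col,-1);cv2.circle(v,tuple(int(i) for i in q[6]),3,col,-1)
cv2.imwrite("pics/o3.png",v)
E
```

```text
t 8.25 p [0.5086 0.3774 0.4355] yaw_y 1.2165 tilt [ 0.009  0.01  -1.   ] F [-0.8 -0.6 -0.6] T [-0.05  0.07  0.01] open 0.0772
pointer_tip [191.9, 209.8] 0.0465 reading 1.526
slide_block [209.1, 160.1] 0.101 reading 1.524
pointer_tip [192.3, 212.7] 0.054 reading 1.598
slide_block [209.8, 160.0] 0.1019 reading 1.506
pointer_tip [190.9, 212.6] 0.0548 reading 1.527
slide_block [211.0, 163.5] 0.0939 reading 1.434
pointer_tip [208.7, 175.0] 0.0536 reading 1.24
slide_block [263.8, 172.7] 0.096 reading 1.487
```

View pics/o3.png

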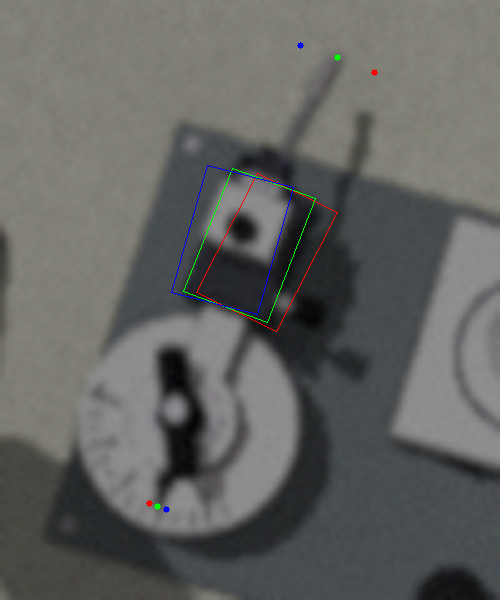

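```bash
python3 - <<'E'
from h import *
M,p=pose(.6065,.1379,.4); print(M[2])
E
```

```text
t 8.85 p [0.5098 0.3722 0.437 ] yaw_y 1.2106 tilt [ 0.011  0.009 -1.   ] F [ 0.2 -0.4 -0.7] T [-0.03 -0.   -0.01] open 0.0768
tool shift mm [  35.9 -185.6  172.8]
[-0.99989831  0.01243011  0.0069898 ]
```

Call:
apply_moves --commands '[{"grip": 0.9,"x": 0,"y": -37,"z": 34,"wx": -0.04,"wy": 0.007,"wz": -0.012},{"grip": 0.9,"x": 0,"y": -37,"z": 34,"wx": 0,"wy": 0,"wz": 0},{"grip": 0.9,"x": 0,"y": -37,"z": 34,"wx": 0,"wy": 0,"wz": 0},{"grip": 0.9,"x": 0,"y": -37,"z": 34,"wx": 0,"wy": 0,"wz": 0},{"grip": 0.9,"x": 30,"y": -37,"z": 34,"wx": 0,"wy": 0,"wz": 0},{"grip": 0.9,"x": 0,"y": 0,"z": 0,"wx": 0,"wy": 0,"wz": 0},{"grip": 0.9,"x": 0,"y": 0,"z": 0,"wx": 0,"wy": 0,"wz": 0}]'

```text
t: 9.72
position: [0.6139, 0.1372, 0.4064]
tcp_rot: [0.249, 1.555, -0.246]
contact_force: [-0.4, 1.3, -0.3]
opening: 0.0771
```

```bash
python3 - <<'E'
from h import *
M,p=pose(.6065,.1379,.285); print(M[2])
E
```

```text
t 9.72 p [0.6139 0.1372 0.4064] yaw_y 1.2558 tilt [ 0.002  0.002 -1.   ] F [-0.4  1.3 -0.3] T [0.08 0.02 0.  ] open 0.0771
tool shift mm [121.4  -1.9  -7.4]
[-0.99999653  0.00229352  0.00129852]
```

Call:
apply_moves --commands '[{"grip": 0.9,"x": 25,"y": -2,"z": -7,"wx": 0,"wy": 0,"wz": 0},{"grip": 0.9,"x": 30,"y": 0,"z": 0,"wx": 0,"wy": 0,"wz": 0},{"grip": 0.9,"x": 25,"y": 0,"z": 0,"wx": 0,"wy": 0,"wz": 0},{"grip": 0.9,"x": 15,"y": 0,"z": 0,"wx": 0,"wy": 0,"wz": 0},{"grip": 0.9,"x": 0,"y": 0,"z": 0,"wx": 0,"wy": 0,"wz": 0}]'

```text
t: 10.35
position: [0.6057, 0.1454, 0.3123]
tcp_rot: [0.244, 1.552, -0.233]
contact_force: [-0.5, -0.5, 0.6]
opening: 0.0771
```

```bash
python3 - <<'E'
from h import *
M,p=pose(.6065,.1379,.285); save(get_image("side"),"s4.png",(180,80,340,220),4.5)
E
```

```text
t 10.35 p [0.6057 0.1454 0.3123] yaw_y 1.2665 tilt [ 0.007  0.006 -1.   ] F [-0.5 -0.5  0.6] T [-0.01  0.04 -0.01] open 0.0771
tool shift mm [27.3 -7.1  2.8]
```

View pics/s4.png

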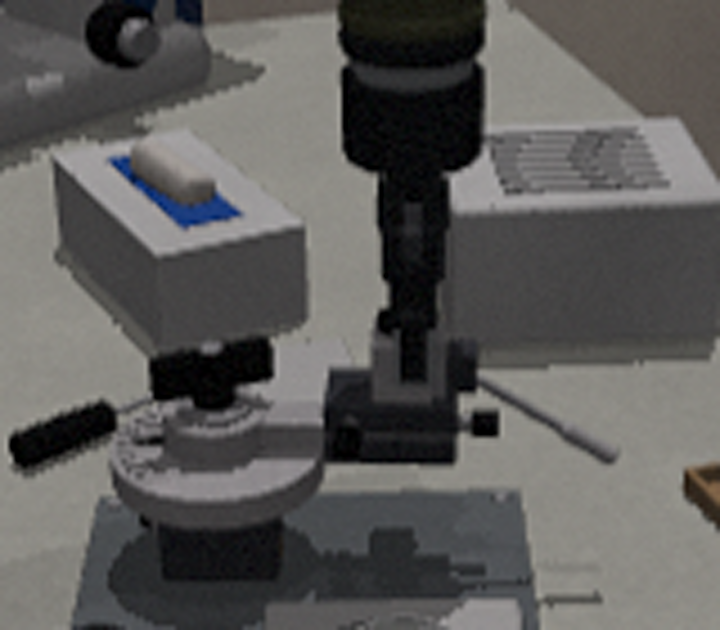

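Call:
apply_moves --commands '[{"grip": 0.9,"x": 0,"y": -7,"z": 2,"wx": 0,"wy": 0,"wz": -0.009},{"grip": 0.9,"x": 15,"y": 0,"z": 1,"wx": 0,"wy": 0,"wz": 0},{"grip": 0.9,"x": 13,"y": 0,"z": 0,"wx": 0,"wy": 0,"wz": 0},{"grip": 0.9,"x": 0,"y": 0,"z": 0,"wx": 0,"wy": 0,"wz": 0}]'

```text
t: 10.9
position: [0.6079, 0.1372, 0.2858]
tcp_rot: [0.239, 1.548, -0.238]
contact_force: [0.3, 0.4, -0.6]
opening: 0.077
```

```bash
python3 - <<'E'
from h import *
M,p=pose(.6065,.1379,.285)
E
```

```text
t 10.9 p [0.6079 0.1372 0.2858] yaw_y 1.2662 tilt [ 0.009 -0.001 -1.   ] F [ 0.3  0.4 -0.6] T [-0.02  0.01  0.02] open 0.077
tool shift mm [ 0.8  0.2 -1.6]
```

Now close gently on the block.

Call:
apply_moves --commands '[{"grip": 0.75,"x": 0,"y": 0,"z": 0,"wx": 0,"wy": 0,"wz": 0},{"grip": 0.65,"x": 0,"y": 0,"z": 0,"wx": 0,"wy": 0,"wz": 0},{"grip": 0.6,"x": 0,"y": 0,"z": 0,"wx": 0,"wy": 0,"wz": 0},{"grip": 0.55,"x": 0,"y": 0,"z": 0,"wx": 0,"wy": 0,"wz": 0},{"grip": 0.5,"x": 0,"y": 0,"z": 0,"wx": 0,"wy": 0,"wz": 0},{"grip": 0.5,"x": 0,"y": 0,"z": 0,"wx": 0,"wy": 0,"wz": 0}]'

```text
t: 11.65
position: [0.6082, 0.1374, 0.2866]
tcp_rot: [0.239, 1.548, -0.238]
contact_force: [-0.2, 0.2, 0.5]
opening: 0.0484
```

```bash
python3 - <<'E'
from h import *
M,p=pose()
for ax in([.4934,.1755],[.495,.175]):
  d=p[:2]-ax; print(np.hypot(*d),"reading",np.arctan2(d[1],d[0])+.2637+np.pi/2,"by yaw",np.arctan2(M[1,1],M[0,1])+.2637)
E
```

```text
t 11.65 p [0.6082 0.1374 0.2866] yaw_y 1.2666 tilt [ 0.01  -0.001 -1.   ] F [-0.2  0.2  0.5] T [-0.12  0.12 -0.06] open 0.0484
0.12090581960920155 reading 1.5142335934760425 by yaw 1.5302957472728207
0.11922977081359525 reading 1.5139892824802785 by yaw 1.5302957472728207
```

Call:
apply_moves --commands '[{"grip": 0.5,"x": 0,"y": -7.2,"z": -0.2,"wx": 0.06,"wy": 0,"wz": 0},{"grip": 0.5,"x": 0,"y": -7.2,"z": -0.2,"wx": 0.06,"wy": 0,"wz": 0},{"grip": 0.5,"x": 0,"y": -7.2,"z": -0.2,"wx": 0.06,"wy": 0,"wz": 0},{"grip": 0.5,"x": 0,"y": -7.2,"z": -0.2,"wx": 0.06,"wy": 0,"wz": 0},{"grip": 0.5,"x": 0,"y": 0,"z": 0,"wx": 0,"wy": 0,"wz": 0}]'

```text
t: 12.28
position: [0.5956, 0.1109, 0.2866]
tcp_rot: [0.43, 1.519, -0.429]
contact_force: [1.4, 0.3, 0.2]
opening: 0.0484
```

```bash
cat > r.py <<'E'
from h import *
M,p=pose()
for ax in([.4934,.1755],[.495,.175]):
  d=p[:2]-ax; print(np.hypot(*d),"reading",np.arctan2(d[1],d[0])+.2637+np.pi/2,"by yaw",np.arctan2(M[1,1],M[0,1])+.2637)
E
python3 r.py
```

```text
t 12.28 p [0.5956 0.1109 0.2866] yaw_y 1.0224 tilt [ 0.009 -0.002 -1.   ] F [1.4 0.3 0.2] T [-0.24  0.12 -0.1 ] open 0.0484
0.12092115917301198 reading 1.2713353538048395 by yaw 1.286133522526081
0.11930209337686205 reading 1.2677193758753944 by yaw 1.286133522526081
```

Tracks well. Another 10 rows.

Call:
apply_moves --commands '[{"grip": 0.5,"x": 0,"y": -7.2,"z": -0.2,"wx": 0.06,"wy": 0,"wz": 0},{"grip": 0.5,"x": 0,"y": -7.2,"z": -0.2,"wx": 0.06,"wy": 0,"wz": 0},{"grip": 0.5,"x": 0,"y": -7.2,"z": -0.2,"wx": 0.06,"wy": 0,"wz": 0},{"grip": 0.5,"x": 0,"y": -7.2,"z": -0.2,"wx": 0.06,"wy": 0,"wz": 0},{"grip": 0.5,"x": 0,"y": -7.2,"z": -0.2,"wx": 0.06,"wy": 0,"wz": 0},{"grip": 0.5,"x": 0,"y": -7.2,"z": -0.2,"wx": 0.06,"wy": 0,"wz": 0},{"grip": 0.5,"x": 0,"y": -7.2,"z": -0.2,"wx": 0.06,"wy": 0,"wz": 0},{"grip": 0.5,"x": 0,"y": -7.2,"z": -0.2,"wx": 0.06,"wy": 0,"wz": 0},{"grip": 0.5,"x": 0,"y": -7.2,"z": -0.2,"wx": 0.06,"wy": 0,"wz": 0},{"grip": 0.5,"x": 0,"y": -7.2,"z": -0.2,"wx": 0.06,"wy": 0,"wz": 0},{"grip": 0.5,"x": 0,"y": 0,"z": 0,"wx": 0,"wy": 0,"wz": 0}]'

```text
t: 13.65
position: [0.542, 0.0658, 0.2866]
tcp_rot: [0.887, 1.373, -0.888]
contact_force: [1.9, 0.5, 0.3]
opening: 0.0483
```

```bash
python3 r.py
```

```text
t 13.65 p [0.542  0.0658 0.2866] yaw_y 0.4283 tilt [ 0.007 -0.005 -1.   ] F [1.9 0.5 0.3] T [-0.18  0.31 -0.15] open 0.0483
0.11997703811878772 reading 0.68069137449918 by yaw 0.6919694610524517
0.11887854572154899 reading 0.6700888184238385 by yaw 0.6919694610524517
```

Call:
apply_moves --commands '[{"grip": 0.5,"x": 0,"y": -7.2,"z": -0.2,"wx": 0.06,"wy": 0,"wz": 0},{"grip": 0.5,"x": 0,"y": -7.2,"z": -0.2,"wx": 0.06,"wy": 0,"wz": 0},{"grip": 0.5,"x": 0,"y": -4.8,"z": -0.1,"wx": 0.04,"wy": 0,"wz": 0},{"grip": 0.5,"x": 0,"y": 0,"z": 0,"wx": 0,"wy": 0,"wz": 0},{"grip": 0.5,"x": 0,"y": 0,"z": 0,"wx": 0,"wy": 0,"wz": 0},{"grip": 0.5,"x": 0,"y": 0,"z": 0,"wx": 0,"wy": 0,"wz": 0}]'

```text
t: 14.4
position: [0.5249, 0.0602, 0.2866]
tcp_rot: [1.0, 1.318, -1.003]
contact_force: [0.7, 0.6, -0.1]
opening: 0.0485
```

```bash
python3 r.py
```

```text
t 14.4 p [0.5249 0.0602 0.2866] yaw_y 0.2765 tilt [ 0.006 -0.007 -1.   ] F [ 0.7  0.6 -0.1] T [-0.14  0.51 -0.05] open 0.0485
0.1195229911661787 reading 0.5301279069378935 by yaw 0.5402157563498545
0.11862777561991672 reading 0.5182256534079901 by yaw 0.5402157563498545
```

Call:
apply_moves --commands '[{"grip": 0.6,"x": 0,"y": 0,"z": 0,"wx": 0,"wy": 0,"wz": 0},{"grip": 0.7,"x": 0,"y": 0,"z": 0,"wx": 0,"wy": 0,"wz": 0},{"grip": 0.9,"x": 0,"y": 0,"z": 0,"wx": 0,"wy": 0,"wz": 0},{"grip": 0.9,"x": 0,"y": 0,"z": 0,"wx": 0,"wy": 0,"wz": 0},{"grip": 0.9,"x": -30,"y": 0,"z": 0,"wx": 0,"wy": 0,"wz": 0},{"grip": 0.9,"x": -45,"y": 0,"z": 0,"wx": 0,"wy": 0,"wz": 0},{"grip": 0.9,"x": -45,"y": 0,"z": 0,"wx": 0,"wy": 0,"wz": 0},{"grip": 0.6,"x": 0,"y": 0,"z": -50,"wx": 0,"wy": 0,"wz": 0},{"grip": 0.6,"x": 0,"y": 0,"z": -50,"wx": -0.17,"wy": 0,"wz": 0},{"grip": 0.6,"x": 0,"y": 0,"z": -50,"wx": -0.17,"wy": 0,"wz": 0},{"grip": 0.6,"x": 0,"y": 0,"z": -50,"wx": -0.17,"wy": 0,"wz": 0},{"grip": 0.6,"x": 0,"y": 25,"z": -40,"wx": -0.17,"wy": 0,"wz": 0},{"grip": 0.6,"x": 0,"y": 25,"z": -40,"wx": -0.17,"wy": 0,"wz": 0},{"grip": 0.6,"x": 0,"y": 0,"z": 0,"wx": 0,"wy": 0,"wz": 0}]'

```text
t: 16.15
position: [0.4125, 0.3395, 0.4097]
tcp_rot: [0.327, 1.533, -0.327]
contact_force: [-0.0, -0.2, 0.0]
opening: 0.0513
```

```bash
cat > look.py <<'E'
import sys
from h import *
pose(.4947,.1757,.302)
ts=[get_image("top") for _ in range(4)]
g=np.mean([np.array(i["pixels"]).astype(float) for i in ts],0).astype(np.uint8)
t=ts[0]
ax=np.array([.4947,.176]);yaw=-.2637
for im in ts[1:]+[get_image("side")]:
  for l,z in dict(pointer_tip=.092,slide_block=.11,mark_30=.09).items():
    for m in mark_of(im,l)[:1]:
      d=onz(im,m["at"],z)[:2]-ax
      print(l,m["at"],round(np.hypot(*d),4),"reading",round(float((np.arctan2(d[1],d[0])-yaw+(np.pi/2 if l[0]=="s" else -np.pi/2))%6.283),3))
v=g[140:240,160:275,::-1]; v=cv2.resize(v,None,fx=6,fy=6,interpolation=cv2.INTER_CUBIC)
for rd,col in((.424,(0,0,255)),(.524,(0,255,0)),(.624,(255,0,0))):
  a=yaw-np.pi/2+rd;u=np.array([np.cos(a),np.sin(a)]);n=np.array([-u[1],u[0]])
  P=[[*(ax+u*r+n*w),.129] for r,w in((.065,.025),(.14,.025),(.14,-.025),(.065,-.025))]+[[*(ax-u*.063),.09],[*(ax-u*.068),.09],[*(ax+u*.233),.082]]
  q=(proj(t,P)-[160,140]+.5)*6
  cv2.polylines(v,[q[:4].astype(int).reshape(-1,1,2)],True,col,1)
  for k in(4,6): cv2.circle(v,tuple(int(i) for i in q[k]),3,col,-1)
cv2.imwrite("pics/"+sys.argv[1],v)
E
python3 look.py o5.png
```

```text
t 16.15 p [0.4125 0.3395 0.4097] yaw_y 1.1533 tilt [ 0.013 -0.003 -1.   ] F [-0.  -0.2  0. ] T [-0.03  0.02  0.06] open 0.0513
tool shift mm [ 109.2 -116.7  140.2]
pointer_tip [180.5, 198.7] 0.0487 reading 0.55
slide_block [231.4, 184.4] 0.1009 reading 0.544
mark_30 [178.0, 199.1] 0.0561 reading 0.531
pointer_tip [180.4, 199.6] 0.0496 reading 0.599
slide_block [235.0, 185.0] 0.1104 reading 0.506
mark_30 [179.6, 199.3] 0.0518 reading 0.563
pointer_tip [180.5, 194.5] 0.0473 reading 0.301
slide_block [230.6, 186.2] 0.0976 reading 0.499
mark_30 [178.0, 197.1] 0.0551 reading 0.43
pointer_tip [217.7, 170.3] 0.0505 reading 0.601
slide_block [245.0, 188.4] 0.0988 reading 0.515
mark_30 [220.4, 173.5] 0.0338 reading 0.644
```

View pics/o5.png

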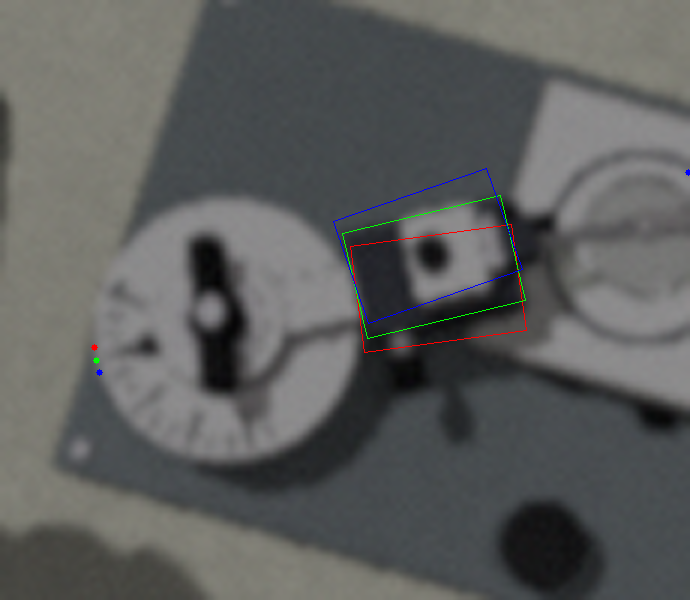

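Call:
apply_moves --commands '[{"grip": 0.6,"x": 0,"y": -29,"z": 35,"wx": 0,"wy": 0.008,"wz": -0.01},{"grip": 0.6,"x": 0,"y": -29,"z": 35,"wx": 0,"wy": 0,"wz": 0},{"grip": 0.6,"x": 0,"y": -29,"z": 35,"wx": 0,"wy": 0,"wz": 0},{"grip": 0.6,"x": 0,"y": -29,"z": 35,"wx": 0,"wy": 0,"wz": 0},{"grip": 0.6,"x": 0,"y": 0,"z": 0,"wx": -0.18,"wy": 0,"wz": 0},{"grip": 0.6,"x": 0,"y": 0,"z": 0,"wx": -0.18,"wy": 0,"wz": 0},{"grip": 0.6,"x": 0,"y": 0,"z": 0,"wx": -0.18,"wy": 0,"wz": 0},{"grip": 0.6,"x": 0,"y": 0,"z": 0,"wx": 0,"wy": 0,"wz": 0}]'

```text
t: 18.0
position: [0.4973, 0.167, 0.412]
tcp_rot: [-0.109, 1.565, 0.094]
contact_force: [-0.7, 0.1, -0.4]
opening: 0.0513
```

```bash
python3 - <<'E'
from h import *
M,p=pose(.495,.1755,.304);print(M[2])
E
```

```text
t 18.0 p [0.4973 0.167  0.412 ] yaw_y 1.7004 tilt [ 0.004 -0.009 -1.   ] F [-0.7  0.1 -0.4] T [-0.02 -0.03  0.01] open 0.0513
tool shift mm [107.9   9.8  -1.4]
[-0.99994829 -0.00987856  0.00241309]
```

Call:
apply_moves --commands '[{"grip": 0.6,"x": 30,"y": 9.5,"z": -1.5,"wx": 0,"wy": 0.002,"wz": 0.01},{"grip": 0.6,"x": 30,"y": 0,"z": 0,"wx": 0,"wy": 0,"wz": 0},{"grip": 0.6,"x": 0,"y": 0,"z": 0,"wx": 0,"wy": 0,"wz": 0}]'

```text
t: 18.38
position: [0.4948, 0.1766, 0.3514]
tcp_rot: [-0.093, 1.567, 0.095]
contact_force: [0.3, -0.2, -0.8]
opening: 0.0515
```

```bash
python3 - <<'E'
from h import *
M,p=pose(.495,.1755,.304);print(M[2])
E
```

```text
t 18.38 p [0.4948 0.1766 0.3514] yaw_y 1.6903 tilt [ 0.002  0.001 -1.   ] F [ 0.3 -0.2 -0.8] T [-0.07  0.    0.01] open 0.0515
tool shift mm [47.4 -1.2 -0.1]
[-0.99999681  0.00118277  0.00223063]
```

Call:
apply_moves --commands '[{"grip": 0.6,"x": 25,"y": -1,"z": 0,"wx": 0,"wy": 0,"wz": 0},{"grip": 0.6,"x": 20,"y": 0,"z": 0,"wx": 0,"wy": 0,"wz": 0},{"grip": 0.6,"x": 0,"y": 0,"z": 0,"wx": 0,"wy": 0,"wz": 0},{"grip": 0.2,"x": 0,"y": 0,"z": 0,"wx": 0,"wy": 0,"wz": 0},{"grip": 0.1,"x": 0,"y": 0,"z": 0,"wx": 0,"wy": 0,"wz": 0},{"grip": 0,"x": 0,"y": 0,"z": 0,"wx": 0,"wy": 0,"wz": 0},{"grip": 0,"x": 0,"y": 0,"z": 0,"wx": 0,"wy": 0,"wz": 0},{"grip": 0,"x": 0,"y": 0,"z": 0,"wx": 0,"wy": 0,"wz": 0},{"grip": 0,"x": 0,"y": 0,"z": 0,"wx": 0.1,"wy": 0,"wz": 0},{"grip": 0,"x": 0,"y": 0,"z": 0,"wx": 0.1,"wy": 0,"wz": 0},{"grip": 0,"x": 0,"y": 0,"z": 0,"wx": 0.1,"wy": 0,"wz": 0},{"grip": 0,"x": 0,"y": 0,"z": 0,"wx": 0.1,"wy": 0,"wz": 0},{"grip": 0,"x": 0,"y": 0,"z": 0,"wx": 0.1,"wy": 0,"wz": 0},{"grip": 0,"x": 0,"y": 0,"z": 0,"wx": 0.1,"wy": 0,"wz": 0},{"grip": 0,"x": 0,"y": 0,"z": 0,"wx": 0.1,"wy": 0,"wz": 0},{"grip": 0,"x": 0,"y": 0,"z": 0,"wx": 0,"wy": 0,"wz": 0}]'

```text
t: 20.38
position: [0.4973, 0.1739, 0.3127]
tcp_rot: [0.475, 1.509, -0.474]
contact_force: [0.1, -1.4, -1.7]
opening: 0.0136
```

```bash
python3 - <<'E'
from h import *
M,p=pose(.495,.1755,.304)
E
```

```text
t 20.38 p [0.4973 0.1739 0.3127] yaw_y 0.9637 tilt [ 0.009 -0.002 -1.   ] F [ 0.1 -1.4 -1.7] T [-0.2  -0.12 -0.12] open 0.0136
tool shift mm [ 8.6 -0.  -2.9]
```

Call:
apply_moves --commands '[{"grip": 0,"x": 0,"y": 0,"z": 0,"wx": 0.1,"wy": 0,"wz": 0},{"grip": 0,"x": 0,"y": 0,"z": 0,"wx": 0.1,"wy": 0,"wz": 0},{"grip": 0,"x": 0,"y": 0,"z": 0,"wx": 0.05,"wy": 0,"wz": 0},{"grip": 0,"x": 0,"y": 0,"z": 0,"wx": 0,"wy": 0,"wz": 0}]'

```text
t: 20.88
position: [0.4969, 0.1735, 0.3127]
tcp_rot: [0.666, 1.457, -0.667]
contact_force: [0.3, -1.4, -1.0]
opening: 0.0135
```

```bash
python3 - <<'E'
from h import *
M,p=pose(.495,.1755,.304)
E
```

```text
t 20.88 p [0.4969 0.1735 0.3127] yaw_y 0.7165 tilt [ 0.007 -0.004 -1.   ] F [ 0.3 -1.4 -1. ] T [-0.31 -0.05  0.01] open 0.0135
tool shift mm [ 8.6 -0.1 -2.8]
```

Call:
apply_moves --commands '[{"grip": 0,"x": 0,"y": 0,"z": 0,"wx": 0.03,"wy": 0,"wz": 0},{"grip": 0,"x": 0,"y": 0,"z": 0,"wx": 0.03,"wy": 0,"wz": 0}]'

```text
t: 21.12
position: [0.4968, 0.1736, 0.3127]
tcp_rot: [0.71, 1.442, -0.712]
contact_force: [-1.4, -2.7, -1.9]
opening: 0.0134
```

```bash
python3 - <<'E'
from h import *
M,p=pose(.495,.1755,.304)
E
```

```text
t 21.12 p [0.4968 0.1736 0.3127] yaw_y 0.6579 tilt [ 0.007 -0.005 -1.   ] F [-1.4 -2.7 -1.9] T [-0.47 -0.09  1.05] open 0.0134
tool shift mm [ 8.7 -0.3 -2.7]
```

Call:
apply_moves --commands '[{"grip": 0.3,"x": 0,"y": 0,"z": 0,"wx": -0.03,"wy": 0,"wz": 0},{"grip": 0.5,"x": 0,"y": 0,"z": 0,"wx": 0,"wy": 0,"wz": 0},{"grip": 0.6,"x": 0,"y": 0,"z": 0,"wx": 0,"wy": 0,"wz": 0},{"grip": 0.6,"x": -30,"y": 0,"z": 0,"wx": 0,"wy": 0,"wz": 0},{"grip": 0.6,"x": -40,"y": 0,"z": 0,"wx": 0,"wy": 0,"wz": 0},{"grip": 0.6,"x": -30,"y": 0,"z": 0,"wx": 0,"wy": 0,"wz": 0},{"grip": 0.6,"x": 0,"y": 25,"z": -40,"wx": 0,"wy": 0,"wz": 0},{"grip": 0.6,"x": 0,"y": 25,"z": -40,"wx": 0,"wy": 0,"wz": 0},{"grip": 0.6,"x": 0,"y": 25,"z": -40,"wx": 0,"wy": 0,"wz": 0},{"grip": 0.6,"x": 0,"y": 25,"z": -40,"wx": 0,"wy": 0,"wz": 0},{"grip": 0.6,"x": 0,"y": 0,"z": 0,"wx": 0,"wy": 0,"wz": 0}]'

```text
t: 22.5
position: [0.4724, 0.3676, 0.4197]
tcp_rot: [0.7, 1.448, -0.682]
contact_force: [0.7, 0.9, -1.0]
opening: 0.0513
```

```bash
cat >> look.py <<'E'
r=[]
for _ in range(6):
  im=get_image("top")
  for m in mark_of(im,"slide_block")[:1]:
    d=onz(im,m["at"],.11)[:2]-ax; r.append(np.arctan2(d[1],d[0])-yaw+np.pi/2)
print("block mean",np.mean(r),np.std(r))
# sharp crop around the dial, no overlay
c=cv2.resize(g[175:222,170:225,::-1],None,fx=12,fy=12,interpolation=cv2.INTER_CUBIC)
cv2.imwrite("pics/d_"+sys.argv[1],cv2.convertScaleAbs(c,alpha=1.4))
E
python3 look.py o6.png
```

```text
t 22.5 p [0.4724 0.3676 0.4197] yaw_y 0.6844 tilt [ 0.013  0.006 -1.   ] F [ 0.7  0.9 -1. ] T [-0.05  0.03 -0.01] open 0.0513
tool shift mm [ 116.9 -105.7  162.4]
pointer_tip [181.5, 198.2] 0.0456 reading 0.536
slide_block [233.2, 185.8] 0.105 reading 0.495
mark_30 [179.6, 196.5] 0.0504 reading 0.409
pointer_tip [180.9, 200.0] 0.0486 reading 0.63
slide_block [233.6, 186.9] 0.1055 reading 0.464
mark_30 [247.3, 233.2] 0.1798 reading 2.771
pointer_tip [180.1, 198.3] 0.0495 reading 0.522
slide_block [231.8, 186.1] 0.1009 reading 0.495
mark_30 [178.6, 196.6] 0.0533 reading 0.408
pointer_tip [218.5, 168.7] 0.0574 reading 0.49
mark_30 [211.3, 298.2] 0.4276 reading 3.129
block mean 0.5172831967826084 0.01767637994630002
```

View pics/o6.png

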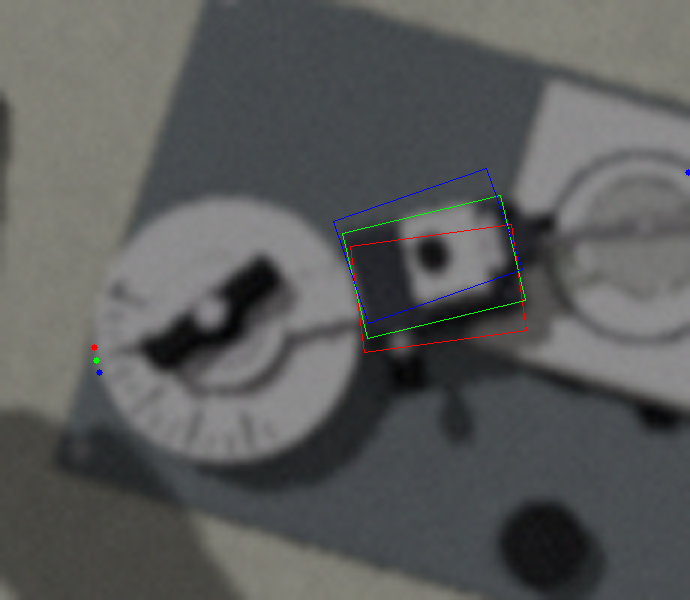

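View pics/d_o6.png

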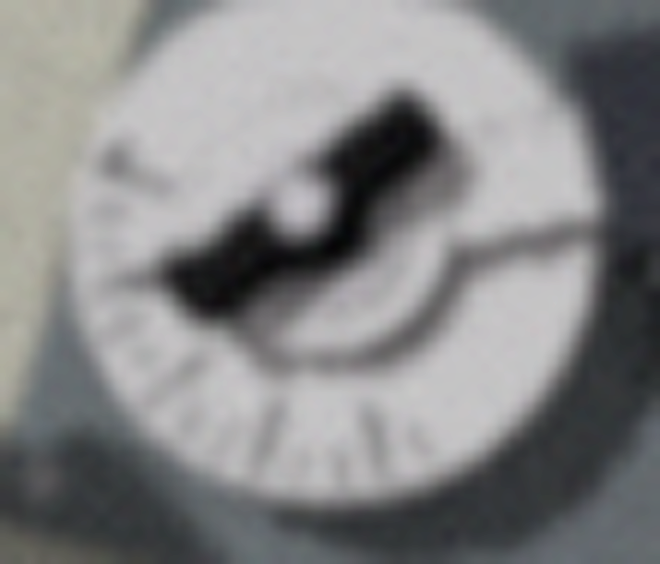

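```bash
python3 -c "
from cell import *
print(sign_off())"
```

```text
the job is handed in; nothing more can be done
None
```

I loosened the clamp by about 0.99 rad and gripped the slide block to swing the head from about 1.52 rad to about 0.52–0.54 rad. I then turned the clamp back to its stop, moved the arm clear and handed the job in at about 23 s. `sign_off` gives no verdict.

**Head angle:** the target is 0.524 rad, with 0.479–0.569 allowed.
- Before I let go of the block, gripper position gave 0.518–0.530 rad and gripper yaw gave 0.540 rad.
- After tightening, the slide block averaged 0.517 rad in the top view.
- The pointer looked to be on the 30-degree line before tightening. Afterwards the clamp bar hid its tip, but the head had not visibly moved.

**Clamp:** the knob met its stop, with the torque rising to about 1 N m at the expected bar angle.

**Clearances:** I saw no contact with the bystanders while moving, but I did not measure their final positions.

**Disagreements:** single network readings of the pointer and the 30-degree mark were noisy, from about 0.30 to 0.64 rad. Two readings of the mark were plainly wrong. I relied on the gripper geometry and the averaged block position instead.

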